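# Third hand at the sprung stop: shoot the bolt, press the rail and hold

## Task

On the fibreboard jig, shoot the steel barrel bolt across the sprung wooden frame until it is fully home in its keeper; it is the stop for the next part. Then take the long pine rail (not the short offcut), keep it flat on the jig with one end square against the bolt, and push it steadily with about 10 N, so that the sprung frame is about half-way to its bump posts without ever hitting them. Finish while still holding the rail pressed there, so that a workmate can screw it, and leave everything else on the bench where it is.

Things in the scene. Friction and masses are not known exactly. Their poses are not given: they have to be found in the camera images.
- jig: fibreboard jig, fixed to the bench. Origin on the bench surface, on the centre line of the passage; deck from x -160 to +180 and y -100 to +200 mm, its top at z 18 mm. x: push direction, towards the bump posts; y: to the bolt's side; z up. Two dark wooden bump posts 24 x 22 x 50 mm stand at x 158, y +-44 mm; the deck is bare from x -160 to +38 mm
- gate (a point): point midway across the sprung frame's passage, on the bolt's axis, 15 mm above the deck; at rest at x 60, y 0, z 33 mm in the jig's frame; moves with the frame. Axes as the jig's. The shot bolt, a steel rod of diameter 12 mm, crosses the passage here along y; the rail's end bears on its near side, 6 mm before this point
- bridge (a point): middle of the bridge (36 to 50 mm above the deck) that joins the sprung frame's two wooden cheeks, 53 mm beyond the bolt's axis. Cheeks: 80 mm long, from 18 mm before to 62 mm beyond the bolt's axis, 16 mm thick, 36 mm high, with a passage 60 mm wide between them; the bolt's track is on the left cheek, the keeper in the right
- frame (a joint): how far the sprung frame has been pushed in the jig's +x (m): 0 at rest, 0.024 when its cheeks hit the bump posts (the gap of 24 mm between them can be seen from above). Springs push back with 0.85 N per mm, so 10 N is about 12 mm, half the gap
- bolt (a joint): how far the bolt has been slid (m) in the jig's -y: 0 drawn back, clear of the passage; 0.075 fully home, its tip 12 mm inside the keeper cheek. It stays where it is left; friction about 2 N
- knob (a point): centre of the bolt's upright knob, a steel stud of diameter 14 mm, bare from 20 mm below to 20 mm above this point, which is 46 mm above the deck; moves in the jig's -y as the bolt slides home. When home its axis is 81 mm to the +y side of the gate point, 35 mm clear of the cheek. The track's straps are 26 mm high above the deck. Axes as the jig's
- rail_center (a point): centre of the loose pine rail, 150 x 40 x 30 mm (its own x, y, z), with a dark screw hole near each end of its top; either end may go to the stop; lies on the bench at the start, so this point is 15 mm up. 0.08 to 0.16 kg
- offcut_center (a point): centre of a loose pine offcut, 85 x 40 x 30 mm (x, y, z), no holes: a bystander, leave alone
- tape: tape measure, black case 70 x 34 x 60 mm, origin under its centre: a bystander
- glue: glue bottle, diameter 60, 170 mm tall, origin under its centre: a bystander
- screws: round metal tin, diameter 72, 50 mm tall, origin under its centre: a bystander
- hammer: hammer lying on the bench, about 260 mm long: a bystander
- drill: cordless drill standing on its battery, 200 mm tall, origin under its battery's centre: a bystander
- square: try square lying flat, 190 x 120 x 18 mm: a bystander
Things that resemble listed ones, but are neither listed nor needed, are in the scene too. What is shaped like the part that bears rail_center but purple is not meant.

How it is judged:
On the way, in this order (a step that is already met when the one before it is completed fails the run):
1. the bolt is shot fully home into its keeper (value of joint bolt above 0.068 m), for 0.2 s.
2. the rail, flat on the jig and square, is pressed against the bolt within the force band (value of joint bolt above 0.068 m and value of joint frame between 0.006 and 0.018 m and contact force between rail and bolt between 4 and 18 N and contact force between the fingers and rail above 1 N and z of rail_center in the frame of jig between 0.028 and 0.038 m and angle between rail_center's own z axis and vertical below 0.1 rad and angle between the x axis of rail_center and the x axis of jig, either way round below 0.14 rad and contact force between the fingers and frame below 0.5 N), for 0.5 s.
At the end, for the whole second after the job is handed in: Bolt within 7 mm of fully home; fingers hold the rail, its end on the bolt with 4 to 18 N, the sprung frame 6 to 18 mm in and untouched by the fingers; the rail still, flat on the jig (within 5 mm, 0.1 rad) and within 0.14 rad of the push direction (all of step 2 and linear speed of rail below 0.02 m/s); the arm keeps its last pose, push and grip.
It fails at once if the sprung frame is driven onto its bump posts (value of joint frame above 0.0225 m).
It fails at once if another thing on the bench is moved more than 30 mm (distance of any of offcut_center, tape, glue, screws, hammer, drill, square from where it was at the start of the episode above 0.03 m).
It also fails if it takes over 64 s, if anything falls off the work surface, if the arm or the gripper's body presses on something with over 40 N, if the wrist force passes 120 N, or if a joint passes its speed limit or range.

## Robot

A 7-joint arm with a two-finger parallel gripper is mounted at the origin on the work surface. World frame = base frame: x ahead of the robot, y to its left, z up, the work surface at z = 0. Lengths are in m, angles in rad, forces in N, time in s.
With the tool pointing down it reaches from about 0.4 to 0.85 m from the base axis. Payload 10.4 kg.
Tool frame: the origin (TCP) lies between the finger pads; the fingertips stand 19 mm ahead of it and the grasp point (between the pads) is the TCP (manip.tip_reach is the z of the fingertips in the tool frame, in m); z points along the fingers, y is the direction in which the jaws open and shut (so a half turn about z gives the same grasp; the last joint's range is limited). The gripper opens to 85 mm and grips with 20 to 120 N. Pads are 22 mm wide; open, the fingers measure 114 mm over their backs; the gripper's body (76 mm by 85 mm) begins 54 mm behind the grasp point. The pads swing forward as they close: fully open they stand 13 mm farther back than shut.
Start: joints at [-1.271, 0.332, -0.065, 1.46, 0.022, 1.35, -0.088], TCP at [0.198, 0.593, 0.25] pointing down, gripper open.
Joint ranges: [-2.6, 2.6], [-0.5, 2.12], [-1.47, 1.34], [0.16, 2.42], [-1.27, 4.41], [0.06, 2.06], [-2.6, 2.6]. Speed limits (rad/s): [2.22, 2.22, 2.79, 2.79, 3.14, 3.14, 3.14].

## Interface

Orientations are given as a unit quaternion [x, y, z, w].
In Python, from workcell import sensors, cams, manip gives the robot as it stands.
- The arm moves only by the shell command python3 -m jog 'ROWS' [FORCE]. ROWS is JSON, a list of rows, each a list of 3 entries, a list of its own where there are three numbers: the shift along the world's x, y, z in m, then the turn, a rotation vector about the world's x, y, z in rad, then the opening in per cent of the stroke, from 0 (shut) to 100 (fully open). In form: [[[dx, dy, dz], [wx, wy, wz], grip], ...]. A call has 1 to 5 rows; each row shifts and turns the pose as measured when the row begins; what a row does not reach is not made up. A row lasts 1/8 s, in which the tool goes at most 62.5 mm and 10.7 degrees, less where a joint would pass 70% of its speed; a pose out of reach is approached as far as the arm can. A call with a gripper value outside its range is refused whole. The fingers move at their own pace and stop on an object; FORCE is the grip in N (left out, the last holds). Time passes only in rows, so rows that do not move let the fingers close. It gives the time, the measured TCP pose, the force and the opening at its end, in the units of the state.
- sensors.get_obs(): the state, without advancing time (a new reading comes with each control period).
- cams.camera(name): name is "scene" or "top"; returns (picture, depth): 384x512x3 uint8, red, green, blue; 384x512 float32, m along the optical axis (not along the pixel's ray), 0 where there is no reading.
- cams.camera_model(name): a dict with "intrinsics" (3x3 intrinsics, pixels), "k1" (the pictures are not rectified: a ray, as slopes to the right and down, at radius r is drawn at 1 + k1 r^2 times it, then the intrinsics apply), "view" (4x4, takes a point from world to camera coordinates). Camera axes: x right, y down, z forward; pixel columns grow to the right and rows downward; lengths in m; the calibration is good to about 2 mm. A picture is of the moment at which its call begins. camera_model takes no time and is no camera call.
- manip.hand_in(): hands the job in, once; it reports no verdict.
The state is a dict: "clock": time; "joint_pos": joint angles; "joint_velocities": joint speeds; "tau": joint torques, N m; "position": TCP position; "ee_rot": TCP orientation; "ft_force": force on the tool from outside, world axes, zero at the start; "torque": the same for the moment, N m; "grip_width": opening from 0.0 (shut) to 1.0 (fully open).
Only numpy, scipy, OpenCV 4.12 (cv2) and the standard library are available. Lean on these libraries where they do the work, as an engineer would, in place of code of your own. Each camera call takes 0.05 s, during which the arm holds its last target.

## Working session

There is one attempt and no reset: what is moved stays moved. The work goes in short steps, Python scripts to look and compute and a shell command to move; the robot and the scene stay as the last step left them, time stands still between calls to the robot, and variables do not carry over. Pictures are saved under pics/ and viewed, and the job is handed in when it is done.

```bash
ls; mkdir -p pics; python3 - <<'E'
from workcell import sensors,cams,manip
import cv2,numpy as np
print(sensors.get_obs())
for n in("scene","top"):
    p,d=cams.camera(n); cv2.imwrite(f"pics/{n}0.png",p[:,:,::-1]); np.savez(f"pics/{n}0.npz",p=p,d=d); print(cams.camera_model(n),d.min(),d.max())
print(manip.tip_reach)
E
```

```text
pics
{'clock': 0.0, 'joint_pos': array([-1.27060258,  0.33290391, -0.06468853,  1.4609583 ,  0.02159299,
        1.34990763, -0.08849041]), 'joint_velocities': array([ 0.00044193,  0.00233326, -0.00069836,  0.00049841,  0.00095158,
       -0.00185204, -0.00337924]), 'tau': array([-1.26377981e-03, -6.25431776e+01,  4.82964457e-02, -3.91617036e+01,
        1.62019447e-02,  9.59162659e-03,  3.59040473e-05]), 'position': array([0.19815592, 0.59237712, 0.24948777]), 'ee_rot': array([ 1.60687883e-01,  9.87004993e-01, -7.35961980e-04, -8.63732848e-05]), 'ft_force': array([ 0.5669228 ,  0.15496537, -0.16402908]), 'torque': array([-0.01901776,  0.00035961, -0.04573398]), 'grip_width': 0.9978638007513654}
{'intrinsics': array([[496.69267399,   0.        , 258.71279557],
       [  0.        , 496.69267399, 193.13256558],
       [  0.        ,   0.        ,   1.        ]]), 'k1': 0.056566396774005843, 'view': array([[ 0.04103489,  0.99913924,  0.00607609,  0.0290805 ],
       [ 0.77801862, -0.0281367 , -0.62761083, -0.31887642],
       [-0.62689964,  0.03048125, -0.77850352,  1.96593097],
       [ 0.        ,  0.        ,  0.        ,  1.        ]])} 0.0 3.6231358
{'intrinsics': array([[426.97235707,   0.        , 255.6913333 ],
       [  0.        , 426.97235707, 190.92372197],
       [  0.        ,   0.        ,   1.        ]]), 'k1': 0.01261204588429826, 'view': array([[-1.93709151e-03, -9.99974969e-01,  6.80506952e-03,
        -6.12785337e-02],
       [-9.94763253e-01,  1.23150972e-03, -1.02198598e-01,
         4.70172767e-01],
       [ 1.02187659e-01, -6.96740113e-03, -9.94740739e-01,
         1.61191753e+00],
       [ 0.00000000e+00,  0.00000000e+00,  0.00000000e+00,
         1.00000000e+00]])} 0.0 2.5413938
0.019
```

View pics/scene0.png

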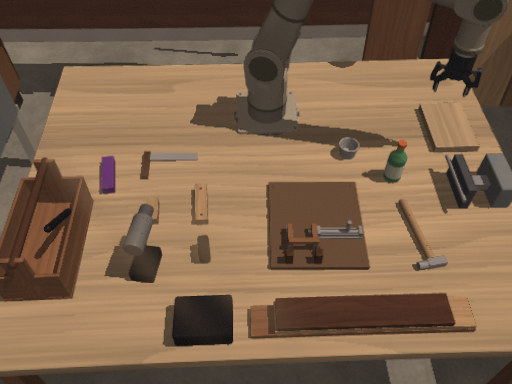

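View pics/top0.png

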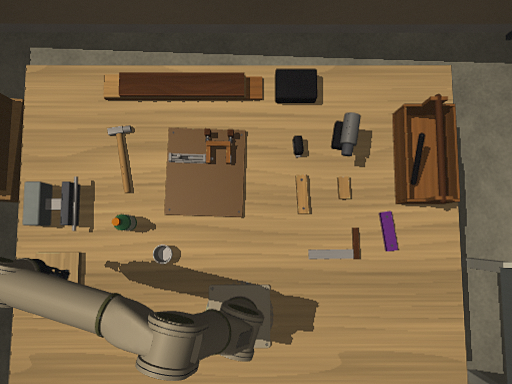

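```bash
cat > h.py <<'E'
import numpy as np,cv2
from workcell import cams,sensors
def ray(n,uv):
    m=cams.camera_model(n);K=m["intrinsics"];k=m["k1"]
    x=(np.array(uv,float)-K[:2,2])/np.diag(K)[:2]
    s=x.copy()
    for _ in range(20): s=x/(1+k*(s@s))
    R=m["view"][:3,:3];t=m["view"][:3,3]
    return -R.T@t, R.T@np.array([s[0],s[1],1.])
def onz(n,uv,z):
    o,d=ray(n,uv); return o+d*(z-o[2])/d[2]
def proj(n,P):
    m=cams.camera_model(n);K=m["intrinsics"];k=m["k1"]
    c=m["view"]@np.append(P,1);s=c[:2]/c[2];s=s*(1+k*(s@s))
    return s*np.diag(K)[:2]+K[:2,2]
def crop(n,img,x0,y0,x1,y1,f,name):
    c=cv2.resize(img[y0:y1,x0:x1,::-1],None,fx=f,fy=f,interpolation=cv2.INTER_CUBIC)
    cv2.imwrite(name,c)
E
python3 - <<'E'
from h import *
p=np.load("pics/top0.npz")["p"]; crop("top",p,155,115,255,225,5,"pics/c1.png"); crop("top",p,275,125,405,260,5,"pics/c2.png")
p=np.load("pics/scene0.npz")["p"]; crop("s",p,260,175,375,275,6,"pics/c3.png")
E
```

```text
(no output)
```

View pics/c1.png

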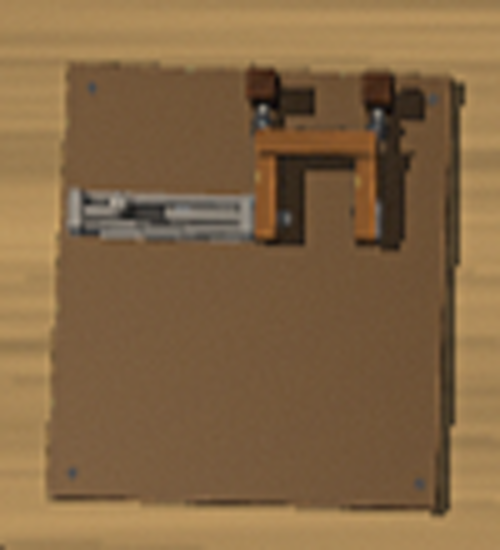

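View pics/c2.png

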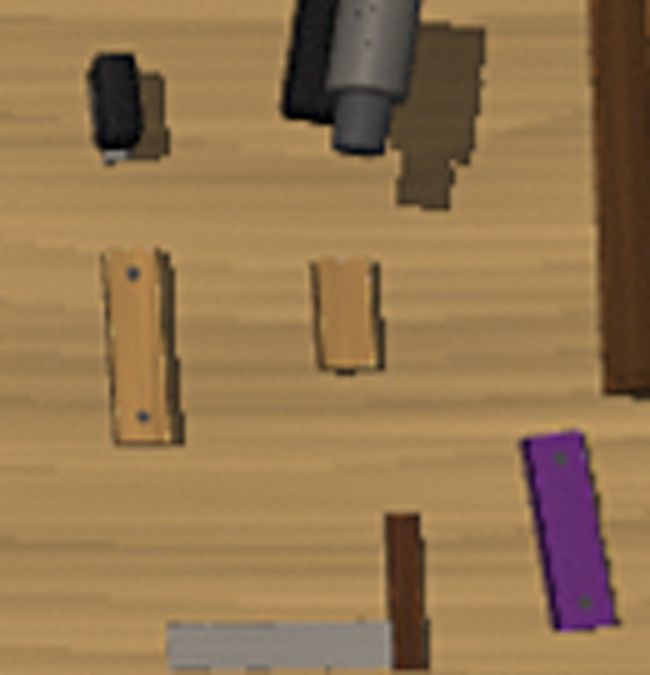

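View pics/c3.png

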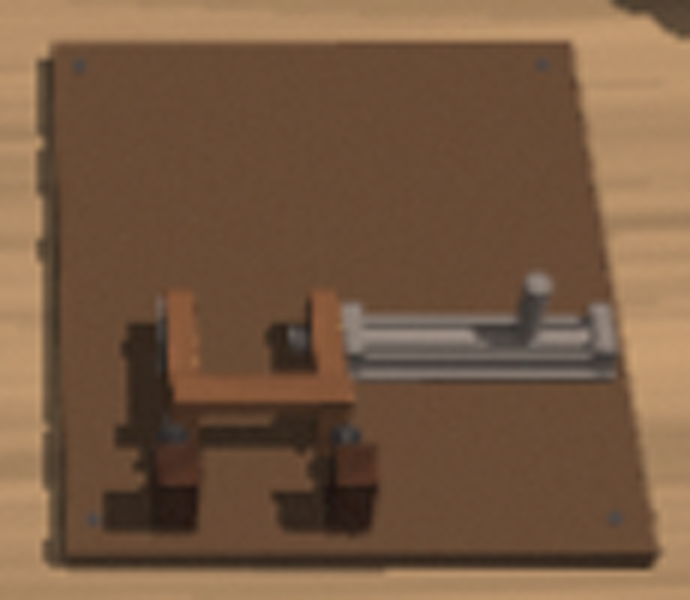

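```bash
python3 - <<'E'
from h import *
f=lambda c,o:((np.array(c,float)+.5)/5-.5+o)
C=[(67,63),(450,77),(433,508),(50,496)]; L=[(.18,.2),(.18,-.1),(-.16,-.1),(-.16,.2)]
P=np.array([onz("top",f(c,(155,115)),.018)[:2] for c in C]); L=np.array(L)
print(P)
S=[(52,43),(570,43),(655,553),(66,553)];fs=lambda c:((np.array(c,float)+.5)/6-.5+(260,175))
LS=np.array([(-.16,-.1),(-.16,.2),(.18,.2),(.18,-.1)])
PS=np.array([onz("scene",fs(c),.018)[:2] for c in S]);print(PS)
def fit(P,L):
    a,b=L-L.mean(0),P-P.mean(0)
    th=np.arctan2((a[:,0]*b[:,1]-a[:,1]*b[:,0]).sum(),(a*b).sum());R=np.array([[np.cos(th),-np.sin(th)],[np.sin(th),np.cos(th)]])
    t=P.mean(0)-R@L.mean(0);print("jig",th,t,"res",(P-L@R.T-t).round(4).tolist());return R,t
fit(P,L);fit(PS,LS);R,t=fit(np.r_[P,PS],np.r_[L,LS])
# knob guess: drawn back: y=81+75=156 from gate
for q in [(.06,.156),(.06,.081),(.06,0),(.113,0)]: print(q,R@q+t)
K=np.append(R@(.06,.156)+t,.018+.066)
print("knob top px",proj("scene",K),proj("top",K), "seen scene",fs((538,281)),"top",f((118,202),(155,115)))
# rail mask
p=np.load("pics/top0.npz")["p"];
rp=[(103,250),(160,250),(168,442),(115,442)]
Q=np.array([onz("top",f(c,(275,125)),.03)[:2] for c in rp]);print(Q,Q.mean(0))
h=np.array([onz("top",f(c,(275,125)),.03)[:2] for c in [(133,273),(143,416)]]);print("holes",h,h.mean(0),h[0]-h[1],np.arctan2(*(h[0]-h[1])[::-1]))
s=np.load("pics/scene0.npz")["p"];crop("s",s,80,130,230,300,4,"pics/c4.png")
E
```

```text
[[ 0.72085303  0.27928353]
 [ 0.70977773 -0.01924814]
 [ 0.37366084 -0.00648543]
 [ 0.3833501   0.28589947]]
[[ 0.37337301 -0.01154438]
 [ 0.38419021  0.28653934]
 [ 0.72054607  0.27436002]
 [ 0.71011344 -0.02240059]]
jig -0.031537472556062436 [0.53533878 0.08520254] res [[-0.0007, -0.0001], [-0.0023, 0.0012], [0.0014, 0.0032], [0.0016, -0.0042]]
jig -0.034866345582551785 [0.5353188  0.08211758] res [[0.0014, 0.0007], [0.0018, -0.001], [-0.0016, -0.0014], [-0.0016, 0.0017]]
jig -0.033204047491722635 [0.53532867 0.08366002] res [[-0.001, 0.0017], [-0.0021, 0.003], [0.0016, 0.0045], [0.0013, -0.003], [0.0013, -0.0006], [0.0021, -0.0023], [-0.0013, -0.0032], [-0.0018, -0.0001]]
(0.06, 0.156) [0.60047448 0.23758215]
(0.06, 0.081) [0.59798463 0.16262349]
(0.06, 0) [0.5952956  0.08166814]
(0.113, 0) [0.64826638 0.07990865]
knob top px [353.50860904 222.03198832] [175.13773763 154.48671613] seen scene [349.25       221.41666667] top [178.2 155. ]
[[ 0.53224412 -0.21365485]
 [ 0.532197   -0.2574049 ]
 [ 0.38489154 -0.26140477]
 [ 0.38494989 -0.22109877]] [ 0.45857064 -0.23839082]
holes [[ 0.51443166 -0.23645358]
 [ 0.40470491 -0.24265785]] [ 0.45956829 -0.23955572] [0.10972675 0.00620427] 0.05648273847543628
```

View pics/c4.png

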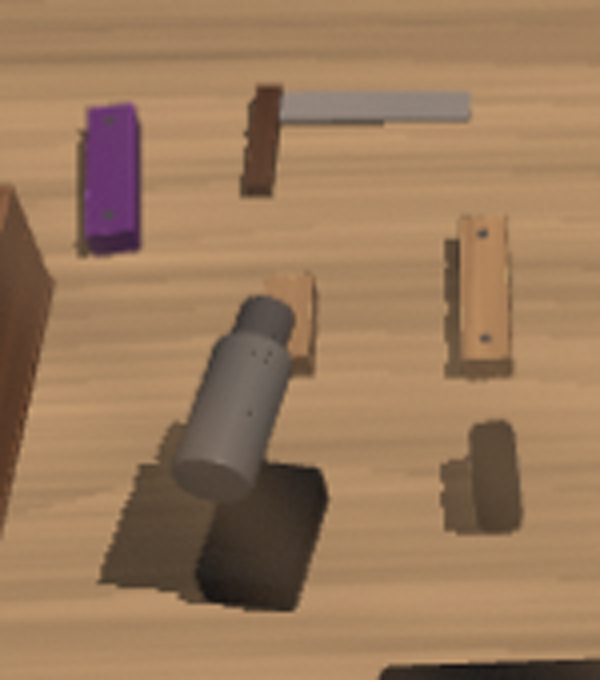

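```bash
python3 - <<'E'
from h import *
f=lambda c,o=(155,115):((np.array(c,float)+.5)/5-.5+o)
fs=lambda c,k=6,o=(260,175):((np.array(c,float)+.5)/k-.5+o)
def tri(a,b):
    o1,d1=ray("top",a);o2,d2=ray("scene",b)
    s=np.linalg.lstsq(np.c_[d1,-d2],o2-o1,rcond=None)[0];p,q=o1+s[0]*d1,o2+s[1]*d2
    return (p+q)/2,np.linalg.norm(p-q)
print("knob top tri",tri(f((118,202)),fs((538,278))))
print("scene z.084",onz("scene",fs((538,279)),.084),"top",onz("top",f((118,202)),.084))
# posts tops: z .018+.05
for n,g,cs in (("top",f,[(262,84),(378,86)]),("scene",fs,[(178,463),(356,463)])):
    print("posts",n,[onz(n,g(c),.068).round(4) for c in cs])
# bridge top z .068 centre
print("bridge",onz("top",f((316,141)),.068),onz("scene",fs((264,388)),.068))
print("rail holes scene",[onz("scene",fs(c,4,(80,130)),.03).round(4) for c in [(482,232),(485,338)]])
print("rail top corners scene",[onz("scene",fs(c,4,(80,130)),.03).round(4) for c in [(460,216),(507,216),(512,360),(460,360)]])
E
```

```text
knob top tri (array([0.59789898, 0.22504183, 0.08697153]), np.float64(0.0012351514930901198))
scene z.084 [0.59644734 0.2250796  0.084     ] top [0.59853707 0.22619095 0.084     ]
posts top [array([0.6919, 0.1218, 0.068 ]), array([0.6904, 0.0342, 0.068 ])]
posts scene [array([0.6904, 0.0332, 0.068 ]), array([0.6935, 0.1215, 0.068 ])]
bridge [0.64812514 0.08076684 0.068     ] [0.64758296 0.08023618 0.068     ]
rail holes scene [array([ 0.4012, -0.2444,  0.03  ]), array([ 0.513 , -0.2383,  0.03  ])]
rail top corners scene [array([ 0.3829, -0.2636,  0.03  ]), array([ 0.3843, -0.2237,  0.03  ]), array([ 0.5359, -0.2159,  0.03  ]), array([ 0.5343, -0.2576,  0.03  ])]
```

```bash
python3 -m jog '[[[0.04,-0.037,0],[0,0,0.06],50],[[0.04,-0.037,0],[0,0,0.06],50],[[0.04,-0.037,0],[0,0,0.06],50],[[0.04,-0.037,0],[0,0,0.06],50],[[0.04,-0.037,0],[0,0,0.05],50]]' 20
```

```text
clock: 0.72
position: [0.3979, 0.4037, 0.247]
ee_rot: [0.007, 1.0, -0.002, -0.002]
ft_force: [0.6, 0.3, -0.8]
grip_width: 0.502
```

```bash
python3 -m jog '[[[0.042,-0.037,0],[0,0,-0.02],50],[[0.042,-0.037,0],[0,0,0],50],[[0.042,-0.037,-0.02],[0,0,0],50],[[0.042,-0.037,-0.03],[0,0,0],50],[[0.03,-0.03,-0.03],[0,0,0],50]]' 20
```

```text
clock: 1.35
position: [0.6011, 0.2197, 0.1675]
ee_rot: [0.017, 1.0, -0.001, 0.0]
ft_force: [0.5, 0.7, 0.1]
grip_width: 0.5
```

```bash
python3 -m jog '[[[-0.0035,0.006,-0.035],[0,0,0],50],[[0,0,-0.03],[0,0,0],50],[[0,0,-0.025],[0,0,0],50]]' 20; python3 - <<'E'
from h import *
p,d=cams.camera("scene");crop("s",p,240,140,400,280,5,"pics/d1.png");print(sensors.get_obs()["position"])
E
```

```text
clock: 1.72
position: [0.5995, 0.2199, 0.0726]
ee_rot: [0.021, 1.0, -0.003, -0.001]
ft_force: [0.0, 0.5, 0.4]
grip_width: 0.497
[0.59747045 0.21949589 0.06899982]
```

View pics/d1.png

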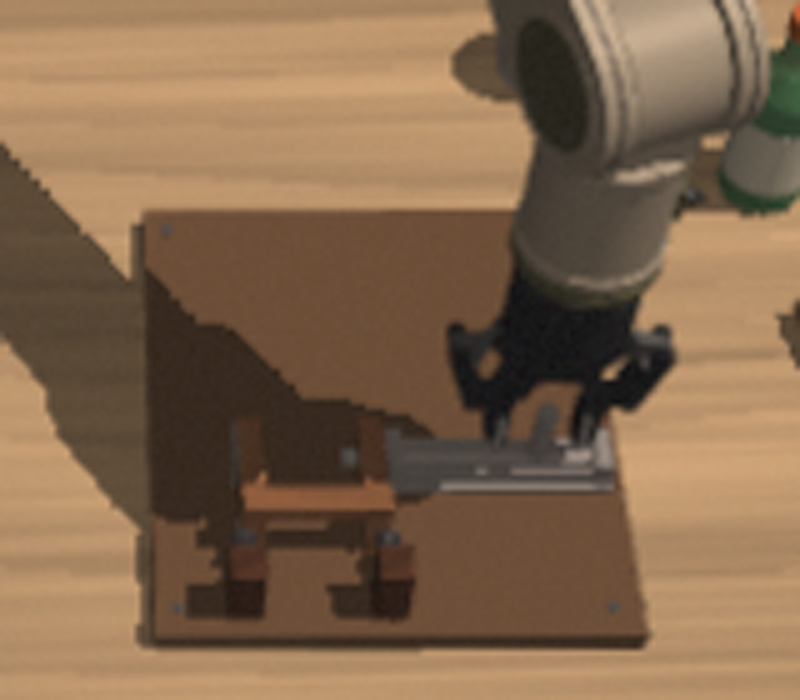

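Knob (crop 545,425) stands between the two fingers (495 and 585); bolt tip shows at (348,457). Raise slightly and close.

```bash
python3 -m jog '[[[0,0.004,0.009],[0,0,0],10],[[0,0,0],[0,0,0],10],[[0,0,0],[0,0,0],10]]' 20
```

```text
clock: 2.15
position: [0.5974, 0.2243, 0.0797]
ee_rot: [0.021, 1.0, -0.004, -0.003]
ft_force: [2.5, -2.3, -10.9]
grip_width: 0.156
```

```bash
python3 -m jog '[[[-0.0004,-0.012,-0.001],[0,0,0],10],[[-0.0004,-0.012,0],[0,0,0],10],[[-0.0004,-0.012,0],[0,0,0],10],[[-0.0004,-0.012,0],[0,0,0],10],[[0,-0.008,0],[0,0,0],10]]' 20
```

```text
clock: 2.78
position: [0.5955, 0.1654, 0.0795]
ee_rot: [0.02, 1.0, -0.003, -0.002]
ft_force: [-0.4, 3.1, -3.0]
grip_width: 0.155
```

```bash
python3 -m jog '[[[0,-0.004,0],[0,0,0],10],[[0,-0.003,0],[0,0,0],10],[[0,-0.003,0],[0,0,0],10]]' 20;python3 -m jog '[[[0,-0.003,0],[0,0,0],10],[[0,-0.003,0],[0,0,0],10]]' 20
```

```text
clock: 3.15
position: [0.5952, 0.1607, 0.0796]
ee_rot: [0.018, 1.0, 0.001, -0.002]
ft_force: [3.0, 9.5, -7.5]
grip_width: 0.156
clock: 3.4
position: [0.5952, 0.1607, 0.0796]
ee_rot: [0.016, 1.0, 0.004, -0.001]
ft_force: [1.6, 10.2, -7.3]
grip_width: 0.156
```

```bash
python3 -m jog '[[[0,0,0.002],[0,0,0],45],[[0,0,0.002],[0,0,0],45],[[0,0,0.03],[0,0,0],45],[[0,0,0.05],[0,0,0],45],[[-0.02,-0.05,0.05],[0,0,0],60]]' 20
python3 - <<'E'
from h import *
p,d=cams.camera("scene");crop("s",p,240,140,400,280,5,"pics/d2.png")
p,d=cams.camera("top");crop("s",p,155,115,255,225,5,"pics/d3.png")
E
```

```text
clock: 4.03
position: [0.5776, 0.1186, 0.2072]
ee_rot: [0.014, 1.0, 0.002, -0.003]
ft_force: [1.4, -0.9, 0.7]
grip_width: 0.599
```

View pics/d2.png

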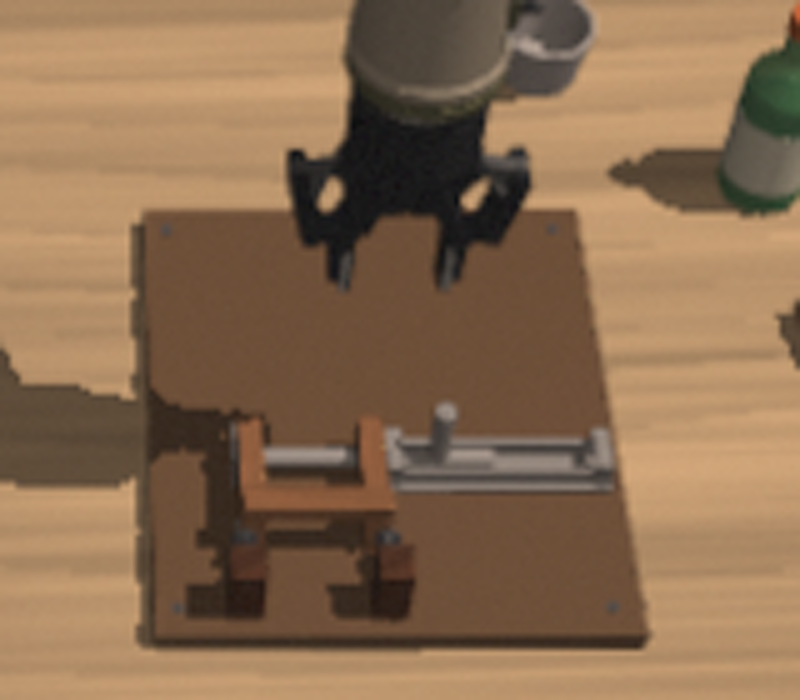

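```bash
python3 -c "
from h import *
print(onz('scene',((np.array([446,408])+.5)/5-.5+(240,140)),.084))"
python3 -m jog '[[[-0.018,-0.055,0],[0,0,0.02],75],[[-0.018,-0.055,0],[0,0,0.02],75],[[-0.018,-0.055,0],[0,0,0.02],75],[[-0.018,-0.055,0],[0,0,0.02],75],[[-0.018,-0.055,0],[0,0,0],75]]' 20
```

```text
[0.59465824 0.16213958 0.084     ]
clock: 4.75
position: [0.4868, -0.17, 0.214]
ee_rot: [-0.023, 1.0, 0.002, 0.003]
ft_force: [0.8, -0.6, 0.5]
grip_width: 0.751
```

```bash
python3 -m jog '[[[-0.018,-0.055,-0.01],[0,0,0.008],75],[[-0.005,-0.012,-0.035],[0,0,0],75],[[0,0,-0.03],[0,0,0],75]]' 20; python3 - <<'E'
from h import *
print(sensors.get_obs()["position"])
p,d=cams.camera("scene");crop("s",p,130,140,290,280,5,"pics/e1.png")
p,d=cams.camera("top");crop("s",p,250,125,370,245,5,"pics/e2.png")
E
```

```text
clock: 5.12
position: [0.4611, -0.2467, 0.141]
ee_rot: [-0.022, 1.0, -0.0, 0.007]
ft_force: [0.8, 0.4, -0.5]
grip_width: 0.745
[ 0.46113084 -0.24666462  0.14098006]
```

View pics/e1.png

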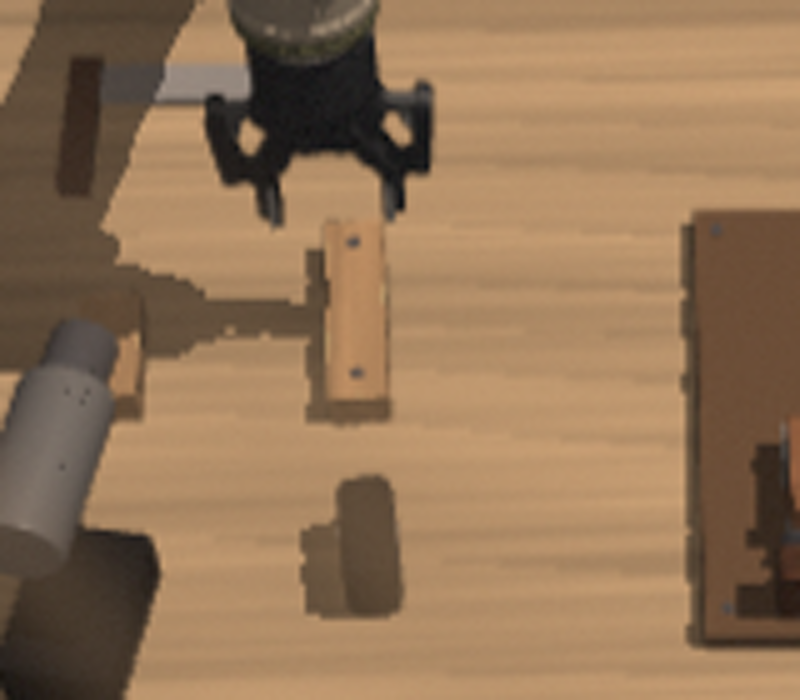

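View pics/e2.png

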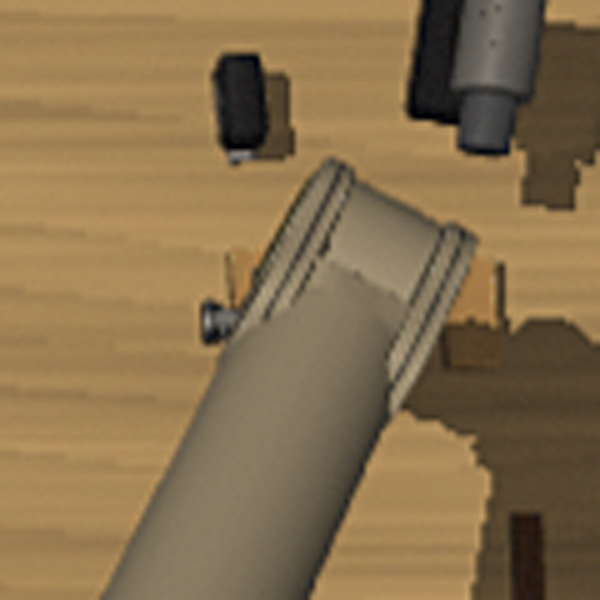

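The rail lies at crop (357,310), between the fingers laterally; offcut partly under the drill nose at (130,360). Shift 6 mm left and descend.

```bash
python3 -m jog '[[[-0.002,0.006,-0.03],[0,0.014,0.008],75],[[0,0.0,-0.03],[0,0,0],75],[[0,0,-0.03],[0,0,0],75],[[0,0,-0.015],[0,0,0],75]]' 40
```

```text
clock: 5.72
position: [0.4621, -0.2392, 0.0377]
ee_rot: [-0.028, 1.0, -0.0, 0.001]
ft_force: [-0.1, 0.9, 0.0]
grip_width: 0.744
```

```bash
python3 -m jog '[[[0,-0.001,-0.009],[0,0,0],75],[[0,0,0],[0,0,0],35],[[0,0,0],[0,0,0],35],[[0,0,0],[0,0,0],35],[[0,0,0],[0,0,0],35]]' 45
```

```text
clock: 6.35
position: [0.4641, -0.2409, 0.0315]
ee_rot: [-0.028, 1.0, -0.001, 0.002]
ft_force: [-0.2, -0.3, -1.0]
grip_width: 0.455
```

```bash
python3 -m jog '[[[0,0,0],[0,0,0],60],[[0,0,-0.004],[0,0,0],60],[[0,0,-0.004],[0,0,0],60],[[0,0,0],[0,0,0],35],[[0,0,0],[0,0,0],35]]' 45;python3 -m jog '[[[0,0,0],[0,0,0],35],[[0,0,0],[0,0,0],35]]' 45
```

```text
clock: 6.98
position: [0.4644, -0.241, 0.0232]
ee_rot: [-0.028, 1.0, -0.001, 0.003]
ft_force: [0.3, 0.5, 1.2]
grip_width: 0.46
clock: 7.22
position: [0.4644, -0.241, 0.0232]
ee_rot: [-0.028, 1.0, -0.001, 0.003]
ft_force: [-0.8, 0.5, 1.1]
grip_width: 0.462
```

```bash
python3 -m jog '[[[0,0,0.03],[0,0,0],35],[[0,0,0.04],[0,0,0],35],[[0,0.03,0.02],[0,0,-0.03],35],[[0.01,0.055,0],[0,0,-0.03],35],[[0.01,0.055,0],[0,0,-0.03],35]]' 45;python3 - <<'E'
from h import *
print(sensors.get_obs()["position"])
p,d=cams.camera("scene");crop("s",p,130,130,290,270,5,"pics/f1.png")
E
```

```text
clock: 7.85
position: [0.4827, -0.1017, 0.1158]
ee_rot: [0.023, 1.0, -0.001, 0.002]
ft_force: [1.4, -0.5, -1.5]
grip_width: 0.458
[ 0.48268243 -0.10169715  0.1157707 ]
```

View pics/f1.png

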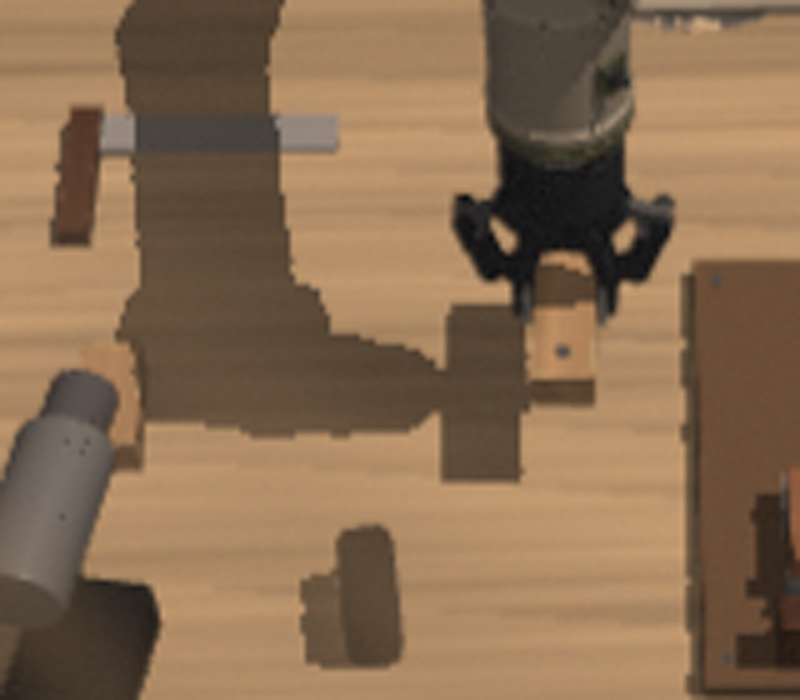

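The rail is held, level, hole at (562,350); offcut and tape untouched. Onward to above the deck.

```bash
python3 -m jog '[[[0.004,0.055,0],[0,0,0.012],35],[[0.004,0.055,0],[0,0,0],35],[[0.003,0.05,0],[0,0,0],35],[[0.002,0.018,0],[0,0,0],35]]' 45;python3 - <<'E'
from h import *
print(sensors.get_obs()["position"],sensors.get_obs()["ee_rot"])
E
```

```text
clock: 8.4
position: [0.4964, 0.0877, 0.1156]
ee_rot: [0.013, 1.0, 0.0, 0.003]
ft_force: [-0.6, -1.1, -1.1]
grip_width: 0.463
[0.49640542 0.08768318 0.11564898] [1.28315616e-02 9.99913860e-01 3.55149253e-04 2.73800082e-03]
```

```bash
python3 -m jog '[[[0,-0.003,-0.03],[0,0,-0.007],35],[[0,0,-0.02],[0,0,0],35],[[0,0,-0.015],[0,0,0],35]]' 45;python3 - <<'E'
from h import *
p,d=cams.camera("scene");crop("s",p,240,140,400,280,5,"pics/g1.png");np.savez("pics/g1.npz",p=p)
print(sensors.get_obs()["position"])
E
```

```text
clock: 8.78
position: [0.4975, 0.0851, 0.0498]
ee_rot: [0.015, 1.0, 0.001, 0.004]
ft_force: [-0.1, -0.7, -0.7]
grip_width: 0.462
[0.49632436 0.08469324 0.04797108]
```

View pics/g1.png

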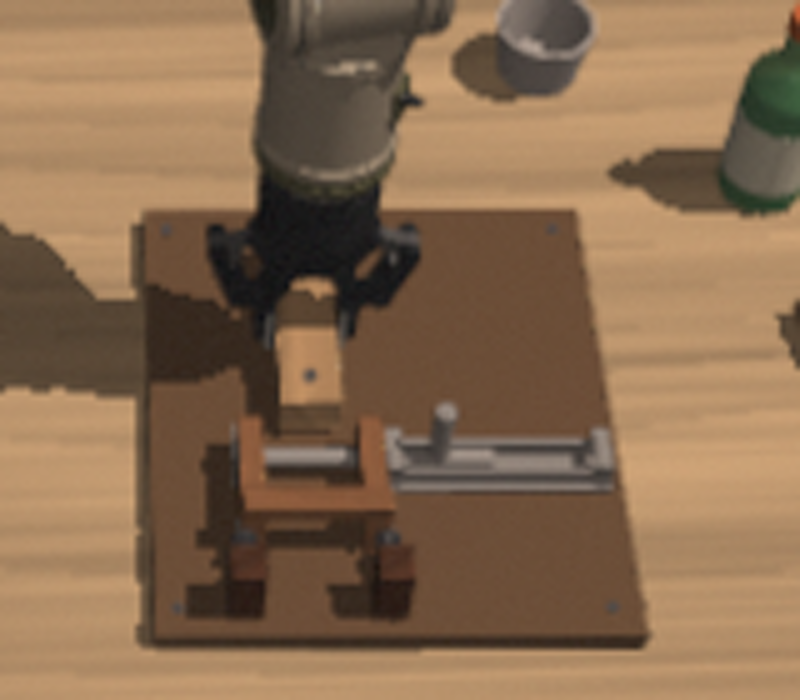

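The rail (hole at 310,375) is centred on the passage (262–360) and aligned. Lower it to the deck.

```bash
python3 -m jog '[[[0,0,-0.004],[0,0,0],35],[[0,0,0],[0,0,0],35]]' 45;python3 -m jog '[[[0,0,-0.003],[0,0,0],35],[[0,0,0],[0,0,0],35]]' 45
```

```text
clock: 9.07
position: [0.4966, 0.0839, 0.044]
ee_rot: [0.016, 1.0, -0.0, 0.003]
ft_force: [0.7, -0.1, -0.9]
grip_width: 0.457
clock: 9.32
position: [0.4973, 0.0839, 0.0418]
ee_rot: [0.016, 1.0, 0.0, 0.004]
ft_force: [0.2, 0.2, -1.4]
grip_width: 0.461
```

```bash
python3 -m jog '[[[0.005,0,-0.001],[0,0,0],35],[[0.005,0,0],[0,0,0],35],[[0.004,0,0],[0,0,0],35]]' 45;python3 -m jog '[[[0.003,0,0],[0,0,0],35],[[0.002,0,0],[0,0,0],35]]' 45
```

```text
clock: 9.7
position: [0.5125, 0.0842, 0.0415]
ee_rot: [0.016, 1.0, 0.001, 0.004]
ft_force: [0.6, 0.1, -0.9]
grip_width: 0.458
clock: 9.95
position: [0.5181, 0.0842, 0.0414]
ee_rot: [0.016, 1.0, 0.0, 0.004]
ft_force: [-0.2, -0.7, -1.2]
grip_width: 0.462
```

```bash
python3 -m jog '[[[0.002,-0.0005,-0.0005],[0,0,0],35],[[0.001,0,0],[0,0,0],35]]' 45;python3 -m jog '[[[0.002,0,0],[0,0,0],35],[[0.002,0,0],[0,0,0],35]]' 45;python3 -m jog '[[[0.002,0,0],[0,0,0],35],[[0.002,0,0],[0,0,0],35]]' 45
```

```text
clock: 10.2
position: [0.52, 0.084, 0.0413]
ee_rot: [0.016, 1.0, 0.001, 0.002]
ft_force: [-3.8, -0.7, 1.9]
grip_width: 0.458
clock: 10.45
position: [0.5223, 0.084, 0.0412]
ee_rot: [0.016, 1.0, 0.001, 0.0]
ft_force: [-8.4, -0.0, 9.4]
grip_width: 0.46
clock: 10.7
position: [0.5241, 0.0839, 0.0412]
ee_rot: [0.016, 1.0, 0.0, -0.002]
ft_force: [-10.6, 0.1, 9.8]
grip_width: 0.459
```

```bash
python3 -m jog '[[[0.002,0,0.001],[0,0,0],35],[[0.001,0,0.0],[0,0,0],35]]' 45;python3 -m jog '[[[0.002,0,0.0005],[0,0,0],35],[[0.001,0,0],[0,0,0],35]]' 45; python3 - <<'E'
from h import *
p,d=cams.camera("scene");crop("s",p,240,140,400,280,5,"pics/k1.png")
p,d=cams.camera("top");crop("s",p,155,115,255,225,5,"pics/k2.png")
E
```

```text
clock: 10.95
position: [0.525, 0.0838, 0.0417]
ee_rot: [0.016, 1.0, 0.0, -0.005]
ft_force: [-6.9, -0.0, 5.2]
grip_width: 0.458
clock: 11.2
position: [0.5258, 0.0839, 0.0419]
ee_rot: [0.016, 1.0, 0.0, -0.007]
ft_force: [-8.2, -0.0, 8.2]
grip_width: 0.458
```

View pics/k1.png

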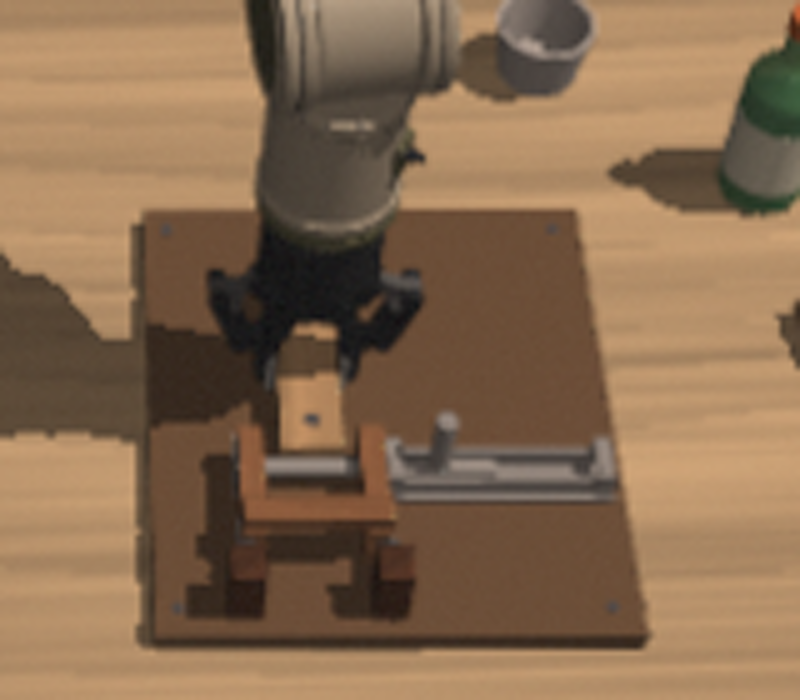

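View pics/k2.png

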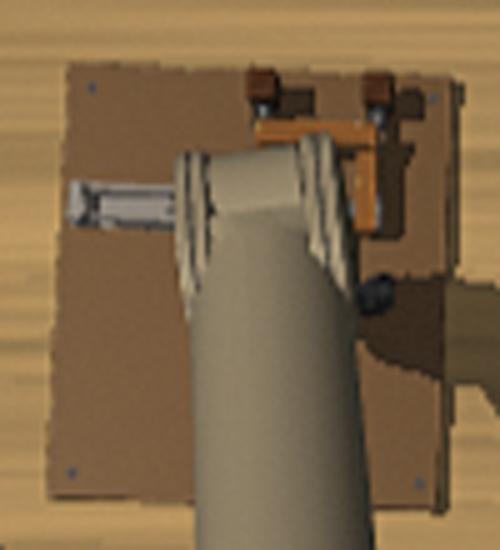

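The frame has moved about 7 mm (bridge's far edge in top crop 131→122); rail straight against the bolt. Undo the slight tilt and press a few mm more.

```bash
python3 -m jog '[[[0.002,0,0.0005],[0,-0.012,0],35],[[0.001,0,0],[0,-0.003,0],35]]' 45;python3 -m jog '[[[0.002,0,0.0],[0,-0.003,0],35],[[0.002,0,0],[0,-0.003,0],35]]' 45
```

```text
clock: 11.55
position: [0.5262, 0.0838, 0.0415]
ee_rot: [0.016, 1.0, 0.0, -0.002]
ft_force: [-5.6, -0.1, 3.4]
grip_width: 0.457
clock: 11.8
position: [0.5265, 0.0839, 0.0412]
ee_rot: [0.016, 1.0, -0.0, -0.004]
ft_force: [-16.0, -1.2, 17.6]
grip_width: 0.461
```

```bash
python3 - <<'E'
from h import *
p,d=cams.camera("top");crop("s",p,195,120,245,170,12,"pics/k3.png")
p,d=np.load("pics/top0.npz")["p"],0;crop("s",p,195,120,245,170,12,"pics/k0.png")
a=cv2.imread("pics/k0.png");b=cv2.imread("pics/k3.png");cv2.imwrite("pics/k4.png",cv2.resize(np.hstack([a,b]),(800,400)))
print(sensors.get_obs()["ft_force"])
E
```

```text
[-13.85275807  -1.09140498  14.25097467]
```

View pics/k4.png

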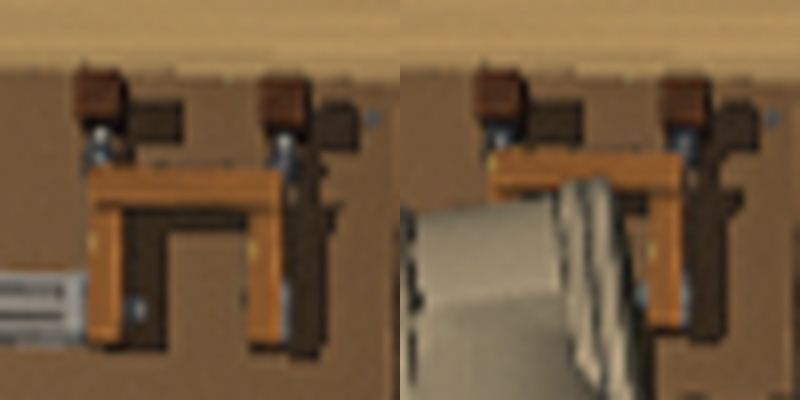

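Frame now ~7 mm in (edge 168→152), but the rail bears on the deck with 14 N, so friction takes the push. Relieve it upward.

```bash
python3 -m jog '[[[0.001,0,0.002],[0,-0.004,0],35],[[0.001,0,0.0005],[0,-0.003,0],35]]' 45;python3 -m jog '[[[0.002,0,0.0008],[0,-0.003,0],35],[[0.002,0,0.0005],[0,-0.003,0],35]]' 45
```

```text
clock: 12.1
position: [0.5252, 0.0838, 0.0422]
ee_rot: [0.015, 1.0, -0.0, -0.004]
ft_force: [-5.3, -0.3, 0.2]
grip_width: 0.458
clock: 12.35
position: [0.5261, 0.0838, 0.042]
ee_rot: [0.015, 1.0, -0.001, -0.004]
ft_force: [-6.9, 1.2, 1.2]
grip_width: 0.457
```

```bash
python3 -m jog '[[[0.003,0,0.0008],[0,-0.003,0],35],[[0.003,0,0.0008],[0,-0.003,0],35]]' 45;python3 -m jog '[[[0.003,0,0.0008],[0,-0.003,0],35],[[0.003,0,0.0008],[0,-0.003,0],35]]' 45
```

```text
clock: 12.6
position: [0.5285, 0.0837, 0.0421]
ee_rot: [0.015, 1.0, -0.001, -0.005]
ft_force: [-9.0, 0.3, 3.2]
grip_width: 0.462
clock: 12.85
position: [0.5301, 0.0836, 0.0419]
ee_rot: [0.015, 1.0, -0.002, -0.007]
ft_force: [-10.9, -0.0, 5.2]
grip_width: 0.463
```

```bash
python3 -m jog '[[[0.0035,0,0.0012],[0,-0.01,0],35],[[0.0035,0,0.001],[0,-0.005,0],35]]' 45; python3 - <<'E'
from h import *
for i in range(8):
    p,d=cams.camera("top");o=sensors.get_obs();print(o["clock"],o["position"].round(4),o["ft_force"].round(1),o["ee_rot"].round(3))
crop("s",p,195,120,245,170,8,"pics/m1.png");p,d=cams.camera("scene");crop("s",p,240,140,400,280,5,"pics/m2.png")
a=cv2.resize(cv2.imread("pics/k0.png"),(400,400));cv2.imwrite("pics/m3.png",np.hstack([a,cv2.imread("pics/m1.png")]))
E
```

```text
clock: 13.1
position: [0.5314, 0.0836, 0.0417]
ee_rot: [0.015, 1.0, -0.002, -0.006]
ft_force: [-13.5, -0.2, 4.7]
grip_width: 0.458
13.15 [0.5315 0.0836 0.0418] [-13.2  -0.7   4.4] [ 0.015  1.    -0.002 -0.006]
13.2 [0.5315 0.0836 0.0418] [-12.    0.2   3.9] [ 0.015  1.    -0.002 -0.006]
13.25 [0.5315 0.0836 0.0418] [-13.1  -0.3   3.3] [ 0.015  1.    -0.002 -0.006]
13.3 [0.5315 0.0835 0.0418] [-12.3  -0.    3.6] [ 0.015  1.    -0.002 -0.006]
13.35 [0.5315 0.0836 0.0418] [-12.3  -0.1   4.2] [ 0.015  1.    -0.002 -0.006]
13.4 [0.5315 0.0836 0.0418] [-12.8   0.7   3.9] [ 0.015  1.    -0.002 -0.005]
13.45 [0.5314 0.0836 0.0418] [-12.4  -0.3   3.7] [ 0.015  1.    -0.002 -0.006]
13.5 [0.5315 0.0836 0.0418] [-11.9  -0.5   4.3] [ 0.015  1.    -0.002 -0.006]
```

View pics/m3.png

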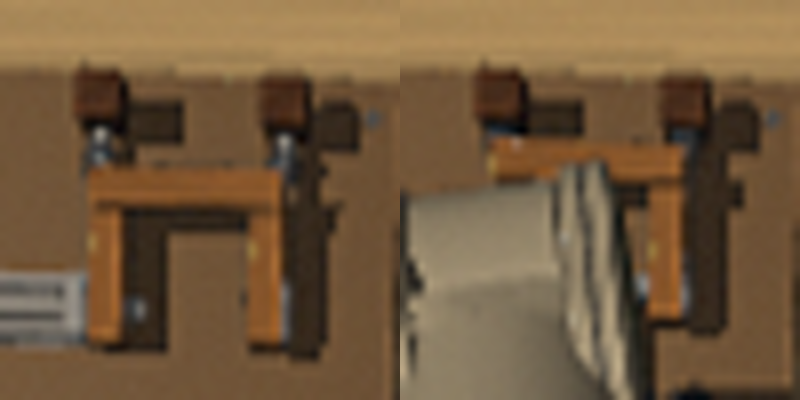

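View pics/m2.png

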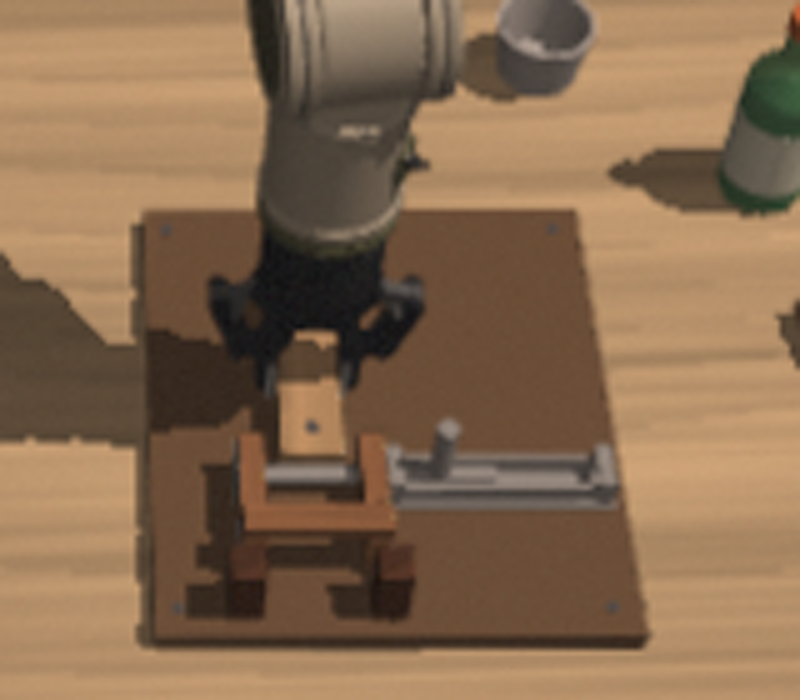

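Frame edge 168→140, i.e. ~13 mm of 24, gap still visible to the posts; rail straight on the bolt, bolt home (knob at 447,428), force steady at ~12 N. Hold briefly, check, and hand in.

```bash
python3 - <<'E'
from h import *
from workcell import manip
for i in range(10):
    p,d=cams.camera("scene");o=sensors.get_obs()
    if i%3==0: print(o["clock"],o["position"].round(4),o["ft_force"].round(1),o["grip_width"])
u=lambda c:(np.array(c)+.5)/5-.5+(240,140)
print("knob",onz("scene",u((447,424)),.084),"bridge",onz("scene",u((320,516)),.068))
b=cams.camera("top")[0]; cv2.imwrite("pics/end.png",b[:,:,::-1])
print(manip.hand_in())
E
```

```text
13.6 [0.5314 0.0835 0.0418] [-12.4   0.7   3.7] 0.45659049611376945
13.75 [0.5315 0.0836 0.0418] [-11.1   0.3   4.2] 0.45805756236212214
13.9 [0.5314 0.0836 0.0418] [-11.3   0.4   4.1] 0.45989675399178115
14.05 [0.5315 0.0836 0.0418] [-12.2   0.4   3.8] 0.4565098460256621
knob [0.60668141 0.16118169 0.084     ] bridge [0.66034569 0.07902575 0.068     ]
the job is handed in; nothing more can be done
None
```

View pics/end.png

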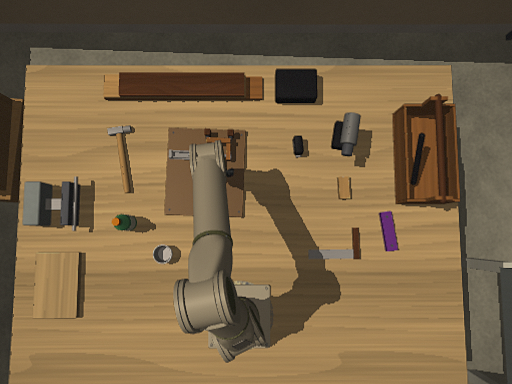

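I shot the bolt home by its knob. Then I laid the two-holed pine rail flat on the jig with its end on the bolt, pressed it forward, and handed the job in while still holding it.

- **Bolt:** it stopped firmly at the end of its travel and reads as home in the picture. Its knob is within about 1 to 2 mm of the expected position, and it had not shifted at the last check.
- **Frame:** it is about 12 to 13 mm in, out of 24 mm, measured two ways that agree, and well clear of the bump posts.
- **Push:** the wrist force was steady at about 11 to 12.5 N for roughly 0.9 s before hand-in. Part of that is friction of the rail on the deck, so the force on the bolt is about 10 to 11 N by the spring figure. I could not measure the bolt contact force directly.
- **Rail:** it lies flat on the deck. Its yaw is within about 0.01 rad of the jig, taken from the gripper.
- **Bystanders:** none of the other things on the bench showed visible movement in the last overhead picture.

**Fault on the way:** for a moment the rail bore on the deck with up to 18 N, which used up much of the push. I relieved this by lifting the tool slightly and correcting its tilt. About 4 N of downward load remained at the end.

The job took about 14 s of the 64 s allowed, and I got no verdict back at hand-in.

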